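# Read the yellow bin's code label with the contact code reader

## Task

Stock check at the spice-packing table: take the code reader out of its charging cradle, set its nose squarely on the middle of the code label on the sloping front of the yellow bin and push gently until the sprung nose is about half way in, then keep it still there for a full second so that it reads. Do not shift any bin, touch the red or green bin with the reader, or disturb the other things on the table. Afterwards lower the reader back into its cradle, nose down, until its collar rests on the rim, and only then let go.

Things in the scene. Friction and masses are not known exactly. Their poses are not given: they have to be found in the camera images.
- reader: Code reader: stick 165 mm long, 0.2 kg, nose down in its cradle. z runs from nose to tail; origin: middle of the nose's flat face if the sleeve were fully in and the nose out (really the nose stands 0 to 18 mm beyond it). Along z: black rubber nose 32 mm across, 30 long; metal sleeve; black collar 48 across from 55 to 63 (tapers off by 70); cream grip 32 x 32 from 70 to 165, faces square to x, y.
- reader_grip (a point): Place to hold the reader: on its axis in the upper part of the cream grip, 142 mm from the reader's origin and 23 mm below the tail end. Hold it here by two parallel faces, tool pointing along the stick towards the nose; taken much lower, the tail can jam in the gripper. Finger patches and a band on the grip stand about 1 mm proud and have no effect.
- reader_nose (a joint): How far the sprung nose is pushed in along the stick, m: 0 out, 0.008 fully in. It starts to move at about 1.5 N and takes 0.6 N more per mm (3.9 N half way, 6.3 N fully in). The code reads while the nose is clearly pushed in but not bottomed.
- reader_sleeve_mark (a point): On the reader's axis 55 mm from its origin, where collar and neck meet. Below it a bare metal stand-off sleeve carrying the nose slides on the neck: it was left standing out somewhere from 0 to 18 mm (its setting is not reported, only seen or felt), so the nose face is that much beyond the reader's origin. Stiff friction (about 25 N) keeps it as set; its setting need not be changed.
- cradle: Grey charging cradle, fixed: base 120 x 100 x 8 mm with a tower 58 mm square, flat rim 88 mm above the table. Origin: middle of the underside, z up. Upright socket 38 mm square on its z axis, floor 8 mm above the table. With the reader home its collar rests on the rim and its origin is 33 mm above the table, the nose always clear of the floor. Any turn about its axis will do.
- bin_yellow: Yellow picking bin, 160 long (x) x 110 wide (y) x 75 mm high at the back, full of lidded cups, about 0.6 kg, loose on the deck of a fixed grey shelf unit, in one of three places 125 mm apart. Origin: middle of the underside, 30 mm above the table; its front looks to -x. The front is a panel 56 mm long that slopes back and up at 38 degrees to the level and carries the label.
- label_yellow: White label 42 x 70 mm with a black square code 27 mm across, on the yellow bin's sloping front. Origin: middle of the label on the outer face (58 mm ahead of the bin's origin, 34 mm above its underside); z points straight out of the panel, up and towards the robot, 38 degrees from vertical; x points up the slope.
- shelf_edge (a point): Middle of the lower front edge of the shelf unit's top board, which juts out over the three bins 250 mm above the table (420 mm wide, 15 mm thick, cartons on it up to 340 mm above the table). The edge runs about 18 mm behind the middles of the labels; its y lies along the edge, its x points back under the board.
- bin_red: Red bin of the same make with the same kind of label, on the same deck. Not to be touched with the reader or shifted.
- bin_green: Green bin of the same make with the same kind of label, on the same deck. Not to be touched with the reader or shifted.
- phone: Smartphone lying flat, 72 x 148 x 8 mm; bystander. Origin: centre of the underside.
- cards: Stack of recipe cards lying flat, 105 x 148 x 14 mm; bystander. Origin: centre of the underside.
- cups0: Two stacked portion cups, 48 mm across, 60 mm high; bystander. Origin: centre of the underside.
- cups1: Two more stacked portion cups, 48 mm across, 60 mm high; bystander. Origin: centre of the underside.
- tape: Dark blue tape dispenser, 150 x 50 mm, 82 mm high; bystander. Origin: centre of the underside.
- jar: Amber jar with a red cap, 72 mm across, 110 mm high; bystander. Origin: centre of the underside.
- pens: Blue pot of pens, 72 mm across, 140 mm high with its pens; bystander. Origin: centre of the underside.

How it is judged (in metres and radians):
On the way, in this order (a step that is already met when the one before it is completed fails the run):
1. the reader is lifted clear of its cradle in the gripper (z of reader in the frame of cradle above 0.11 m and contact force between the fingers and reader above 1 N), for 0.1 s.
2. the label is read: reader within 9 mm of the yellow label's middle, square to it within 12 degrees, nose on the bin and pushed in 2.5 to 6.5 mm, held still for one second (angle between the z axis of reader and the z axis of label_yellow, either way round below 0.21 rad and value of joint reader_nose between 0.0025 and 0.0065 m and linear speed of reader below 0.02 m/s and angular speed of reader below 0.2 rad/s and contact force between the fingers and reader above 1 N and x of reader in the frame of label_yellow between -0.009 and 0.009 m and y of reader in the frame of label_yellow between -0.009 and 0.009 m and z of reader in the frame of label_yellow between -0.012 and 0.02 m and contact force between reader and bin_yellow above 1 N), for 1 s.
3. the reader is lowered home in its cradle while still held (horizontal distance between reader and cradle below 0.008 m and z of reader in the frame of cradle below 0.039 m and angle between reader's own z axis and vertical below 0.15 rad and contact force between the fingers and reader above 1 N), for 0.1 s.
At the end, for the whole second after the job is handed in: The reader stands nose down in its cradle with the collar on the rim (its origin within 7 mm of the socket's axis and 29 to 37 mm above the table, leaning under 6 degrees), released, at rest and its nose out (under 1.5 mm in); all three bins are within 12 mm of where they stood (horizontal distance between reader and cradle below 0.007 m and z of reader in the frame of cradle between 0.029 and 0.037 m and angle between reader's own z axis and vertical below 0.1 rad and linear speed of reader below 0.02 m/s and value of joint reader_nose below 0.0015 m and distance of each of bin_yellow, bin_red, bin_green from where it was at the start of the episode below 0.012 m); the robot touches nothing.
It fails at once if the reader is pushed hard into the yellow bin (over 15 N) (contact force between reader and bin_yellow above 15 N).
It fails at once if a bin is shifted by more than 12 mm (distance of any of bin_yellow, bin_red, bin_green from where it was at the start of the episode above 0.012 m).
It fails at once if the reader touches the red or the green bin (contact force between reader and bin_red above 1 N or contact force between reader and bin_green above 1 N).
It fails at once if a bystander is moved by more than 25 mm (distance of any of phone, cards, cups0, cups1, tape, jar, pens from where it was at the start of the episode above 0.025 m).
It also fails if it takes over 59 s, if anything falls off the work surface, if the arm or the gripper's body presses on something with over 40 N, if the wrist force passes 120 N, or if a joint passes its speed limit or range.

## Robot

A 6-joint arm with a two-finger parallel gripper is mounted at the origin on the work surface. World frame = base frame: x ahead of the robot, y to its left, z up, the work surface at z = 0. Lengths are in m, angles in degrees, forces in N, time in s.
With the tool pointing down it reaches from about 0.425 to 0.95 m from the base axis. Payload 3.5 kg.
Tool frame: the origin (TCP) lies between the finger pads, 19 mm behind the fingertips; this is the grasp point; z points along the fingers, y is the line along which they close (so a half turn about z gives the same grasp; the last joint's range is limited). The gripper opens to 85 mm and grips with 20 to 120 N. Pads are 22 mm wide; open, the fingers measure 114 mm over their backs; the gripper's body (76 mm by 85 mm) begins 54 mm behind the grasp point. The pads swing forward as they close: fully open they stand 13 mm farther back than shut.
Start: joints at [-81.818, 16.404, 90.338, -0, 73.258, -8.594], TCP at [0.195, -0.646, 0.25] pointing down, gripper open.
Joint ranges: [-158.93, 158.93], [-51.34, 127.21], [12.03, 142.37], [-87.48, 267.48], [13.55, 161.25], [-162.69, 162.69]. Speed limits (degrees/s): [159.86, 159.86, 180, 180, 180, 180].

## Interface

Orientations are given as a 3x3 rotation matrix whose columns are the frame's x, y, z axes.
In Python, from station import r gives the robot as it stands.
- The arm moves only by the tool step_arm, never from a script. Its argument "steps" is a list of rows, each a list of 7 numbers: the shift along the tool's x, y, z scaled (see below), then the turn, a rotation vector about the tool's x, y, z scaled (see below), then the opening, from -1 (shut) to 1 (fully open). A call has 1 to 10 rows; each row shifts and turns the commanded pose from where the row before left it, along the tool's axes as they then stand; what a row does not reach is not made up. The controller multiplies each number of a shift by 50 cm and each number of a turn by 45 degrees. A row lasts 1/12 s, in which the tool goes at most 41.7 mm and 7.16 degrees, less where a joint would pass 70% of its speed; a pose out of reach is approached as far as the arm can. A call with a number of a shift or a turn outside -1 to 1 is refused whole. A call with a gripper value outside its range is refused whole. The fingers move at their own pace and stop on an object; the grip force is fixed at half the most. Time passes only in rows, so rows that do not move let the fingers close. It gives the time, the measured TCP pose, the force, the opening and the grip force at its end, in the units of the state.
- r.state(): the state, without advancing time (a new reading comes with each control period).
- r.read_camera(name): name is "side" or "top" or "wrist"; returns a dict with "frame" (420x560x3 uint8, red, green, blue), "K" (3x3 intrinsics, pixels), "eye" and "rotation" of the camera in the world; the wrist camera has in their place "T_tool_cam" (4x4, takes a point from camera to tool coordinates, whose origin is the TCP and whose axes are the flange's). Camera axes: x right, y down, z forward; pixel columns grow to the right and rows downward; lengths in m; the calibration is good to about 2 mm. A picture is of the moment at which its call begins: read the wrist's pose just before it. There is no depth.
- r.hand_in(): hands the job in; it is judged then, once.
Trained networks look in a picture, given as the dict that the camera call returned (one of the last four; its "shot" number tells which), for a name from the list of things; names that differ only in an ending like _2 or _b are one class to them, and where a whole thing is asked for, a point or a joint stands for the part that bears it (a point fixed in the world has none). Each returns a list of dicts, best first, with "confidence" (0 to 1); they miss things now and then, are a little off and sometimes report something else, mostly with a low value. They report only what shows in the picture. A call takes as long as a camera call.
- r.outline_of(picture, target): "mask" (420x560 bool, what is visible of it) and "extent" ([left, top, right, bottom] in pixels, round what is visible of it).
- r.pinpoint(picture, target): "at" ([row, column] in pixels: a listed point, or the origin of a listed thing).
The state is a dict: "clock": time; "qpos": joint angles; "joint_vel": joint speeds; "effort": joint torques, N m; "ee_pos": TCP position; "tool_rot": TCP orientation; "contact_force": force on the tool from outside, world axes, zero at the start; "wrist_torque": the same for the moment, N m; "grip_width": opening from 0.0 (shut) to 1.0 (fully open); "grasp_force": force on a finger pad.
Only numpy, scipy, OpenCV 4.12 (cv2) and the standard library are available. Lean on these libraries where they do the work, as an engineer would, in place of code of your own. Each camera call takes 0.05 s, during which the arm holds its last target. There are 200 camera calls.

## Working session

There is one attempt and no reset: what is moved stays moved. The work goes in short steps, Python scripts to look and compute and a tool call to move; the robot and the scene stay as the last step left them, time stands still between calls to the robot, and variables do not carry over. Pictures are saved under pics/ and viewed, at most 10 in all, crops included, and the job is handed in when it is done.

Besides the shell and the picture viewer there is one more tool, called in YAML: its name, and indented under it one key for each argument. step_arm: Moves the arm, as the interface text tells. Its arguments: {"type":"object","properties":{"steps":{"type":"array"}},"required":["steps"]}

```bash
mkdir -p pics
cat > h.py <<'E'
import numpy as np, cv2
from station import r
def ray(p,rc):
    d=np.array(p["rotation"])@np.linalg.inv(p["K"])@np.array([rc[1],rc[0],1.]); return np.array(p["eye"]),d/np.linalg.norm(d)
def atz(p,rc,z):
    e,d=ray(p,rc); return e+d*(z-e[2])/d[2]
def tri(obs):
    A=np.zeros((3,3));b=np.zeros(3)
    for p,rc in obs:
        e,d=ray(p,rc);M=np.eye(3)-np.outer(d,d);A+=M;b+=M@e
    x=np.linalg.solve(A,b); return x,[np.linalg.norm((np.eye(3)-np.outer(d,d))@(x-e)) for e,d in (ray(*o) for o in obs)]
def save(p,n): cv2.imwrite("pics/"+n,cv2.cvtColor(p["frame"],cv2.COLOR_RGB2BGR))
def proj(p,X):
    c=np.array(p["K"])@np.array(p["rotation"]).T@(np.array(X)-p["eye"]); return c[1]/c[2],c[0]/c[2]
E
python3 - <<'E'
from h import *
np.set_printoptions(precision=4,suppress=True)
P={n:r.read_camera(n) for n in("side","top")}
big=np.hstack([P["top"]["frame"],P["side"]["frame"]])
for n in P: save(P[n],n+".png"); print(n,P[n]["eye"],np.array(P[n]["rotation"])[:,2])
for t in["reader","reader_grip","reader_sleeve_mark","cradle","bin_yellow","label_yellow","shelf_edge","bin_red","bin_green","phone","cards","cups0","tape","jar","pens"]:
    o=[]
    for n in P:
        d=r.pinpoint(P[n],t)
        if d:
            o.append((P[n],d[0]["at"])); print(t,n,[(np.round(x["at"],1),round(x["confidence"],2)) for x in d[:3]])
    if len(o)==2: print("   ->",*tri(o))
E
```

```text
side [ 0.2573 -1.046   1.0115] [ 0.175   0.7736 -0.6091]
top [0.4216 0.0397 1.2493] [ 0.0684 -0.0099 -0.9976]
reader side [(array([359.7, 292.5]), 0.74)]
reader top [(array([230. , 423.9]), 0.61)]
   -> [ 0.4515 -0.3586  0.0456] [np.float64(0.002654485656803067), np.float64(0.002654485656803096)]
reader_grip side [(array([321. , 294.5]), 0.76)]
reader_grip top [(array([227.9, 439.6]), 0.6)]
   -> [ 0.4528 -0.3548  0.1736] [np.float64(0.0021141823152419003), np.float64(0.002114182315241951)]
reader_sleeve_mark side [(array([347.6, 295.8]), 0.6)]
reader_sleeve_mark top [(array([230. , 429.1]), 0.65), (array([206.4, 336.4]), 0.47)]
   -> [ 0.4539 -0.3589  0.0884] [np.float64(0.0012344352418406526), np.float64(0.0012344352418404583)]
cradle side [(array([368.2, 292.7]), 0.59)]
cradle top [(array([234.6, 419.4]), 0.72), (array([281.3, 210.8]), 0.25)]
   -> [ 0.4463 -0.3576  0.0129] [np.float64(0.003945108210686429), np.float64(0.003945108210686464)]
bin_yellow side [(array([232.4, 321.4]), 0.63), (array([226.3, 207.5]), 0.57)]
bin_yellow top [(array([165.4, 256.5]), 0.56)]
   -> [0.647  0
[... 1250 characters left out ...]
37346857), np.float64(0.0008153902437347112)]
cups0 side [(array([293. , 299.2]), 0.77), (array([189.1, 216.8]), 0.65)]
cups0 top [(array([269., 142.]), 0.67), (array([207.1, 335.6]), 0.61)]
   -> [ 0.5084  0.4826 -0.5281] [np.float64(0.1916069159673356), np.float64(0.19160691596733542)]
tape side [(array([348.5, 375. ]), 0.91)]
tape top [(array([160. , 412.6]), 0.75)]
   -> [ 0.6545 -0.3465  0.0153] [np.float64(0.0020261516038022607), np.float64(0.0020261516038023266)]
jar side [(array([305.3, 361.6]), 0.92)]
jar top [(array([153.1, 353.2]), 0.93)]
   -> [ 0.6827 -0.1845 -0.0134] [np.float64(0.0013135890365477537), np.float64(0.0013135890365476989)]
pens side [(array([201.6, 194.6]), 0.56)]
```

View pics/top.png

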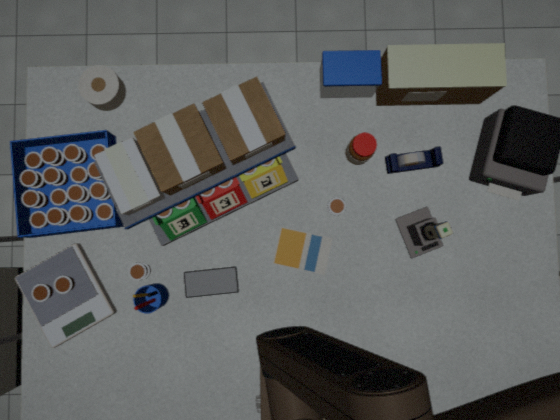

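View pics/side.png

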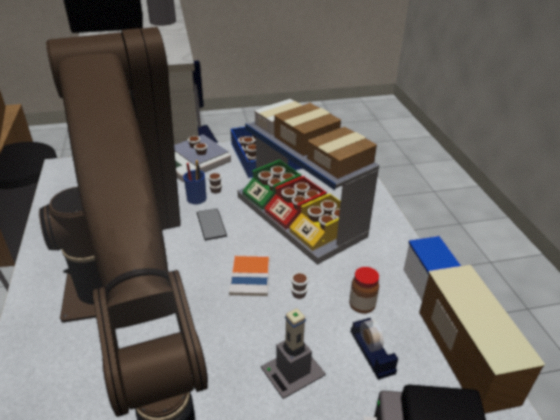

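The top view shows yellow as the rightmost bin, with its label at about (265,179), and the cradle and reader at about (430,230). The side view agrees: yellow label at (307,231), reader at (294,321). Both match the network points. Next, a look from the wrist camera above the reader.

Run:
```python
from h import *
np.set_printoptions(precision=4,suppress=True)
s=r.state(); print(s["tool_rot"],s["ee_pos"],s["clock"],s["contact_force"],s["grip_width"])
p=r.read_camera("wrist"); print(p["T_tool_cam"],p["K"])
R=np.array(s["tool_rot"]); print("delta tool to above reader:",R.T@(np.array([.453,-.357,.35])-s["ee_pos"]))
```

```text
[[ 0.9574  0.2887  0.    ]
 [ 0.2887 -0.9574  0.    ]
 [ 0.     -0.     -1.    ]] [ 0.1949 -0.6462  0.25  ] 1.6 [ 0.9146  0.1787 -0.9264] 0.9968534891635671
[[-0.0015 -0.9631 -0.2693  0.0685]
 [ 1.     -0.0015 -0.0003  0.0001]
 [-0.0001 -0.2693  0.9631 -0.1231]
 [ 0.      0.      0.      1.    ]] [[316.8495   0.     279.2857]
 [  0.     316.8495 205.6572]
 [  0.       0.       1.    ]]
delta tool to above reader: [ 0.3306 -0.2024 -0.1   ]
```

step_arm:
  steps:
    - [0.066,-0.04,-0.02,0,0,0,1]
    - [0.066,-0.04,-0.02,0,0,0,1]
    - [0.066,-0.04,-0.02,0,0,0,1]
    - [0.066,-0.04,-0.02,0,0,0,1]
    - [0.066,-0.04,-0.02,0,0,0,1]
    - [0.066,-0.04,-0.02,0,0,0,1]
    - [0.066,-0.04,-0.02,0,0,0,1]
    - [0.066,-0.04,-0.02,0,0,0,1]
    - [0.066,-0.04,-0.02,0,0,0,1]
    - [0.066,-0.04,-0.02,0,0,0,1]

```text
clock: 2.48
ee_pos: [0.454, -0.3578, 0.3508]
tool_rot: [[0.957, 0.289, 0.0], [0.289, -0.957, -0.0], [0.0, 0.001, -1.0]]
contact_force: [0.4, 0.3, -0.7]
grip_width: 1.001
grasp_force: 0.0
```

```bash
cat >> h.py <<'E'
def wrist():
    s=r.state(); p=r.read_camera("wrist"); T=np.eye(4); T[:3,:3]=s["tool_rot"]; T[:3,3]=s["ee_pos"]
    W=T@np.array(p["T_tool_cam"]); p["eye"]=W[:3,3]; p["rotation"]=W[:3,:3]; return s,p
E
python3 - <<'E'
from h import *
np.set_printoptions(precision=4,suppress=True)
s,p=wrist(); save(p,"w1.png"); print(s["ee_pos"],s["clock"],s["qpos"],s["contact_force"])
for t,z in(("reader_grip",.175),("cradle",0),("reader_sleeve_mark",.088)):
    for d in r.pinpoint(p,t)[:2]: print(t,d["at"],d["confidence"],atz(p,d["at"],z))
print(proj(p,[.453,-.357,.198]))
E
```

```text
[ 0.454  -0.3578  0.3508] 2.4833 [-48.2934   0.6878  97.4907   0.0021  81.7829  24.9341] [ 0.3889  0.3086 -0.6636]
reader_grip [192.8, 278.7] 0.65 [ 0.4519 -0.358   0.175 ]
cradle [166.8, 280.4] 0.67 [ 0.4514 -0.3606  0.    ]
reader_sleeve_mark [178.6, 280.4] 0.81 [ 0.4501 -0.3607  0.088 ]
(np.float64(197.23084984777515), np.float64(277.9156278699782))
```

View pics/w1.png

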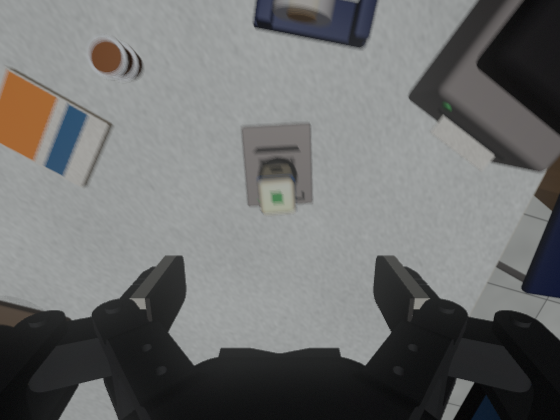

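The wrist view shows the reader tail (green dot) at about (277,198), nearly square to the picture, with the cradle behind it at (277,165). I'll measure the yaw from the tail outline.

Run:
```python
from h import *
im=cv2.imread("pics/w1.png"); cv2.imwrite("pics/w1c.png",cv2.resize(im[115:220,230:330],None,fx=5.5,fy=5.5,interpolation=cv2.INTER_CUBIC))
```

```text
(no output)
```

View pics/w1c.png

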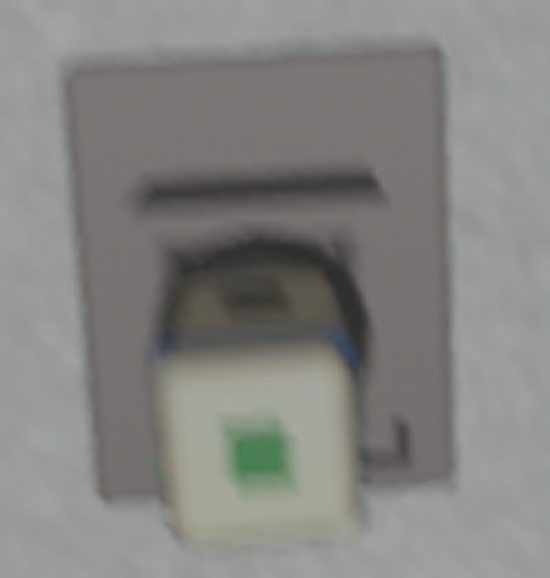

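step_arm:
  steps:
    - [-0.002,0,0.06,0,0,-0.07,1]
    - [0,0,0.06,0,0,0,1]
    - [0,0,0.06,0,0,0,1]
    - [0,0,0.06,0,0,0,1]
    - [0,0,0.06,0,0,0,1]
    - [0,0,0.03,0,0,0,1]
    - [0,0,0.02,0,0,0,1]
    - [0,0,0,0,0,0,1]

```text
clock: 3.35
ee_pos: [0.45, -0.3596, 0.1716]
tool_rot: [[0.941, 0.339, -0.004], [0.339, -0.941, 0.004], [-0.002, -0.006, -1.0]]
contact_force: [-0.8, 0.1, 0.2]
grip_width: 1.002
grasp_force: 0.0
```

step_arm:
  steps:
    - [0,0,0,0,0,0,-1]
    - [0,0,0,0,0,0,-1]
    - [0,0,0,0,0,0,-1]
    - [0,0,0,0,0,0,-1]
    - [0,0,0,0,0,0,-1]
    - [0,0,0,0,0,0,-1]
    - [0,0,0,0,0,0,-1]
    - [0,0,0,0,0,0,-1]

```text
clock: 4.02
ee_pos: [0.4526, -0.3602, 0.1766]
tool_rot: [[0.94, 0.341, 0.001], [0.341, -0.94, -0.002], [0.001, 0.002, -1.0]]
contact_force: [-0.9, 1.2, 5.3]
grip_width: 0.365
grasp_force: 59.7
```

step_arm:
  steps:
    - [0,0,-0.02,0,0,0,-1]
    - [0,0,-0.06,0,0,0,-1]
    - [0,0,-0.08,0,0,0,-1]
    - [0,0,-0.08,0,0,0,-1]
    - [0,0,-0.06,0,0,0,-1]
    - [0,0,-0.04,0,0,0,-1]
    - [0,0,0,0,0,0,-1]
    - [0,0,0,0,0,0,-1]

```text
clock: 4.68
ee_pos: [0.4522, -0.3598, 0.3452]
tool_rot: [[0.94, 0.341, 0.001], [0.341, -0.94, -0.001], [0.0, 0.001, -1.0]]
contact_force: [-0.9, 0.6, -3.3]
grip_width: 0.365
grasp_force: 61.0
```

Run:
```python
from h import *
np.set_printoptions(precision=4,suppress=True)
s=r.state(); p=r.read_camera("side"); print(s["ee_pos"],s["clock"],s["contact_force"],s["grip_width"],s["grasp_force"])
R=np.array(s["tool_rot"]); z=R[:,2]; o=np.array(s["ee_pos"])
for n,k in(("tail",-.0215),("mark",.0886),("orig",.1436),("o+18",.1616)): print(n,proj(p,o+z*k))
m=r.outline_of(p,"reader"); print([(x["extent"],x["confidence"]) for x in m])
for t in("reader_grip","reader_sleeve_mark","reader"):
    print(t,[(x["at"],x["confidence"]) for x in r.pinpoint(p,t)[:2]])
c=[int(v) for v in proj(p,o+z*.07)]
cr=p["frame"][c[0]-50:c[0]+60,c[1]-45:c[1]+45]; cv2.imwrite("pics/s2c.png",cv2.resize(cr[:,:,::-1],None,fx=5.4,fy=5.4,interpolation=cv2.INTER_CUBIC)); print(c)
```

```text
[ 0.4522 -0.3598  0.3452] 4.6833 [-0.8589  0.6001 -3.2723] 0.3650198379803939 60.96851348876953
tail (np.float64(255.1799263481672), np.float64(298.7682069722107))
mark (np.float64(295.64805449442196), np.float64(297.00784530026885))
orig (np.float64(313.9443944629508), np.float64(296.211955371755))
o+18 (np.float64(319.6834921708976), np.float64(295.96230489125617))
[([285.2, 251.3, 306.1, 320.5], 0.83)]
reader_grip [([303.2, 363.4], 0.71), ([265.6, 298.1], 0.56)]
reader_sleeve_mark [([294.8, 296.7], 0.81)]
reader [([313.0, 292.8], 0.65)]
[289, 297]
```

View pics/s2c.png

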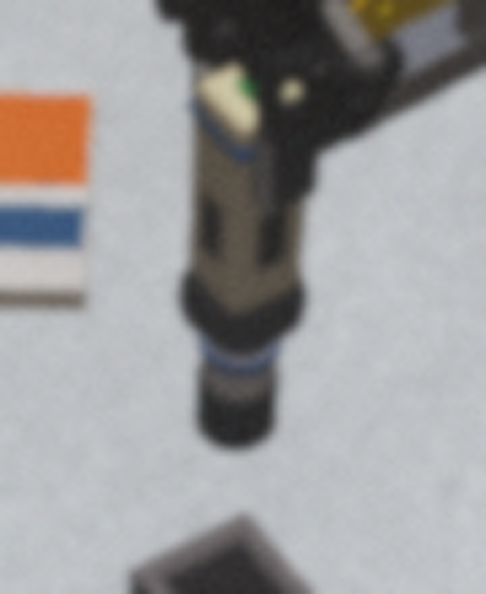

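The nose bottom is at row 322 in the side picture, so the sleeve stands out about 11 mm. Reader is held clear. Next, travel to in front of the yellow label and tilt.

step_arm:
  steps:
    - [0.03,-0.067,0,0,0,0,-1]
    - [0.03,-0.067,0,0,0,0,-1]
    - [0.03,-0.067,0,0,0,0,-1]
    - [0.03,-0.067,0,0,0,0,-1]
    - [0.03,-0.067,0,0,0,0,-1]
    - [0.03,-0.067,0,0,0,0,-1]
    - [0.03,-0.067,0,0,0,0,-1]
    - [0.03,-0.067,0,0,0,0,-1]
    - [0.03,-0.067,0,0,0,0,-1]
    - [0.03,-0.067,0,0,0,0,-1]

```text
clock: 5.77
ee_pos: [0.4783, 0.0081, 0.3437]
tool_rot: [[0.94, 0.341, -0.002], [0.341, -0.94, 0.0], [-0.002, -0.001, -1.0]]
contact_force: [0.9, 0.1, -2.8]
grip_width: 0.368
grasp_force: 60.9
```

step_arm:
  steps:
    - [0,0,0,0,0,-0.1,-1]
    - [0,0,0,0,0,-0.1,-1]
    - [0,0,0,0,0.14,0,-1]
    - [0,0,0,0,0.14,0,-1]
    - [0,0,0,0,0.14,0,-1]
    - [0,0,0,0,0.14,0,-1]
    - [0,0,0,0,0.14,0,-1]
    - [0,0,0,0,0.14,0,-1]
    - [0,0,0,0,0,0,-1]

```text
clock: 6.52
ee_pos: [0.4764, 0.0059, 0.3403]
tool_rot: [[0.696, 0.482, 0.533], [0.379, -0.876, 0.297], [0.61, -0.005, -0.792]]
contact_force: [-0.4, 0.1, -3.8]
grip_width: 0.364
grasp_force: 61.4
```

Run:
```python
from h import *
np.set_printoptions(precision=4,suppress=True)
s,p=wrist(); save(p,"w3.png"); print(s["ee_pos"],s["clock"],s["qpos"],s["tool_rot"])
for d in r.pinpoint(p,"label_yellow")[:2]: print(d["at"],d["confidence"],atz(p,d["at"],.064))
print([d["extent"] for d in r.outline_of(p,"label_yellow")])
```

```text
[0.4764 0.0059 0.3403] 6.5167 [-26.3636 -29.631  127.8637  34.3831  62.9332  24.0505] [[ 0.6958  0.482   0.5325]
 [ 0.3794 -0.8762  0.2973]
 [ 0.6099 -0.0048 -0.7925]]
[338.5, 91.2] 0.17 [0.3427 0.1938 0.064 ]
[]
```

View pics/w3.png

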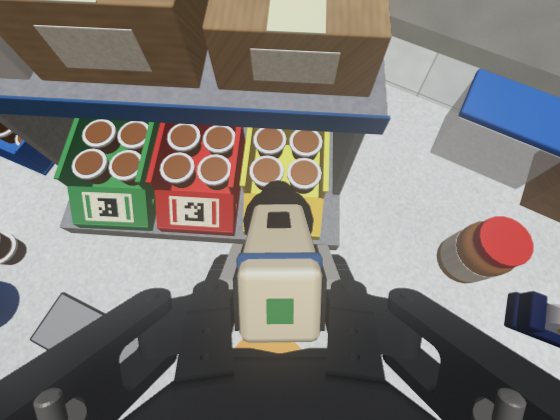

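The wrist picture shows green's label at (108,207) and red's at (195,212), with yellow's hidden behind the reader. I'll shift sideways to uncover it.

step_arm:
  steps:
    - [0,0.07,0,0,0,0,-1]
    - [0,0.07,0,0,0,0,-1]
    - [0,0.06,0,0,0,0,-1]
    - [0,0,0,0,0,0,-1]
    - [0,0,0,0,0,0,-1]

```text
clock: 7.08
ee_pos: [0.5285, -0.0822, 0.3449]
tool_rot: [[0.693, 0.484, 0.534], [0.382, -0.875, 0.296], [0.611, -0.001, -0.792]]
contact_force: [0.5, 0.4, -2.6]
grip_width: 0.362
grasp_force: 62.0
```

Run:
```python
from h import *
np.set_printoptions(precision=4,suppress=True)
s,p=wrist(); save(p,"w4.png"); print(s["ee_pos"],s["clock"])
np.savez("w4.npz",eye=p["eye"],rotation=p["rotation"],K=p["K"])
for d in r.pinpoint(p,"label_yellow")[:2]: print(d["at"],d["confidence"],atz(p,d["at"],.064))
m=r.outline_of(p,"label_yellow")
for d in m[:2]:
    print(d["extent"],d["confidence"])
    c=max(cv2.findContours(d["mask"].astype(np.uint8),0,2)[0],key=cv2.contourArea)
    b=cv2.boxPoints(cv2.minAreaRect(c)); print(b)
x0,y0,x1,y1=[int(v) for v in m[0]["extent"]] if m else (150,150,250,250)
x0-=20;y0-=20;x1+=20;y1+=20;print("crop",x0,y0,x1,y1)
cv2.imwrite("pics/w4c.png",cv2.resize(p["frame"][y0:y1,x0:x1,::-1],None,fx=6,fy=6,interpolation=cv2.INTER_CUBIC)[:600,:800])
```

```text
[ 0.5285 -0.0822  0.3449] 7.0833
[217.8, 208.6] 0.59 [0.5944 0.0679 0.064 ]
[181.6, 201.4, 235.2, 234.7] 0.75
[[184. 202.]
 [233. 202.]
 [233. 233.]
 [184. 233.]]
[293.2, 334.1, 324.7, 350.2] 0.31
[[292.586  345.0213]
 [322.6964 332.2823]
 [326.9059 342.2321]
 [296.7955 354.9712]]
crop 161 181 255 254
```

View pics/w4c.png

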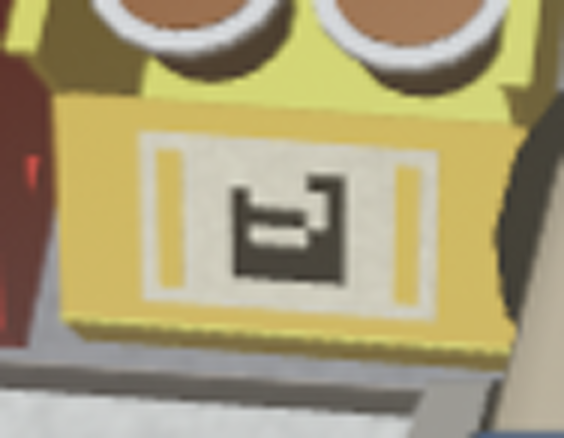

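The crop shows the yellow label clearly, with corners at crop (139,132), (438,152), (434,322) and (143,298). I'll solve its pose from these.

```bash
cat > lab.py <<'E'
from h import *
np.set_printoptions(precision=4,suppress=True)
w=np.load("w4.npz"); p={k:w[k] for k in w}
im=np.array([[139,132],[438,152],[434,322],[143,298]])/6-.42+[161,181]
# fixed 38deg tilt, fixed height .064: fit x,y,yaw
from scipy.optimize import least_squares
a=np.radians(38)
def fr(v):
    b=np.array([np.cos(v[2]),np.sin(v[2]),0]); z=np.array([0,0,1.])
    X=b*np.cos(a)+z*np.sin(a); Z=-b*np.sin(a)+z*np.cos(a); return np.c_[X,np.cross(Z,X),Z]
def res(v):
    F=fr(v); L=np.array([v[0],v[1],v[3]])
    return np.r_[np.concatenate([np.array(proj(p,L+F@[sx*.021,sy*.035,0]))[::-1]-q for (sx,sy),q in zip([(1,1),(1,-1),(-1,-1),(-1,1)],im)]),(v[3]-.064)/.001]
f=least_squares(res,[.597,.07,.5,.064]); F=fr(f.x); L=f.x[[0,1,3]]
if __name__=="__main__":
    print(f.x,np.degrees(f.x[2]),f.fun)
    s=r.state(); R=np.array(s["tool_rot"]); Rt=np.c_[F[:,0],-F[:,1],-F[:,2]]
    from scipy.spatial.transform import Rotation as Ro
    print("turn deg",np.degrees(Ro.from_matrix(R.T@Rt).as_rotvec()))
    t=L+F[:,2]*(.1436+.0115+.02); print(t,"shift tool",R.T@(t-s["ee_pos"]))
E
python3 lab.py
```

```text
[0.5937 0.0674 0.4238 0.064 ] 24.282748487926202 [-0.0269 -0.3216  0.0321  0.0156  0.0531  0.0049 -0.059   0.2926 -0.0305]
turn deg [-2.9351  0.2515  3.7339]
[0.4954 0.023  0.202 ] shift tool [-0.0701 -0.1058  0.1268]
```

step_arm:
  steps:
    - [-0.035,-0.053,0,0,0,0,-1]
    - [-0.035,-0.053,0,0,0,0,-1]
    - [-0.035,-0.053,0,0,0,0,-1]
    - [-0.035,-0.053,0,0,0,0,-1]
    - [0,0,0.053,0,0,0,-1]
    - [0,0,0.053,0,0,0,-1]
    - [0,0,0.053,0,0,0,-1]
    - [0,0,0.053,0,0,0,-1]
    - [0,0,0,-0.065,0.006,0.083,-1]
    - [0,0,0,0,0,0,-1]

```text
clock: 8.07
ee_pos: [0.483, 0.0189, 0.2158]
tool_rot: [[0.72, 0.412, 0.558], [0.323, -0.911, 0.256], [0.614, -0.004, -0.789]]
contact_force: [-0.2, 0.5, -2.8]
grip_width: 0.365
grasp_force: 61.9
```

```bash
python3 lab.py
python3 - <<'E'
from h import *
np.set_printoptions(precision=4,suppress=True)
s=r.state(); p=r.read_camera("top");q=r.read_camera("side")
print(s["contact_force"],s["qpos"],s["clock"])
a,b=r.pinpoint(p,"label_yellow"),r.pinpoint(q,"label_yellow")
print([(x["at"],round(x["confidence"],2),atz(p,x["at"],.064)) for x in a[:2]],[(x["at"],round(x["confidence"],2),atz(q,x["at"],.064)) for x in b[:2]])
im=np.hstack([cv2.resize(c["frame"][y-50:y+50,x-50:x+50],(400,400),interpolation=cv2.INTER_CUBIC) for c,x,y in((p,265,179),(q,307,225))])
cv2.imwrite("pics/near.png",im[:,:,::-1])
E
```

```text
[0.5937 0.0674 0.4238 0.064 ] 24.282748487926202 [-0.0269 -0.3216  0.0321  0.0156  0.0531  0.0049 -0.059   0.2926 -0.0305]
turn deg [-0.2143  0.1285 -0.088 ]
[0.4954 0.023  0.202 ] shift tool [0.0018 0.0014 0.0189]
[-0.1812  0.4888 -2.8021] [-22.9033 -23.0404 136.8709  39.2329  45.7278  19.9018] 8.0667
[([177.3, 265.1], 0.82, array([0.6043, 0.0689, 0.064 ]))] [([228.6, 305.2], 0.68, array([0.5909, 0.072 , 0.064 ]))]
```

View pics/near.png

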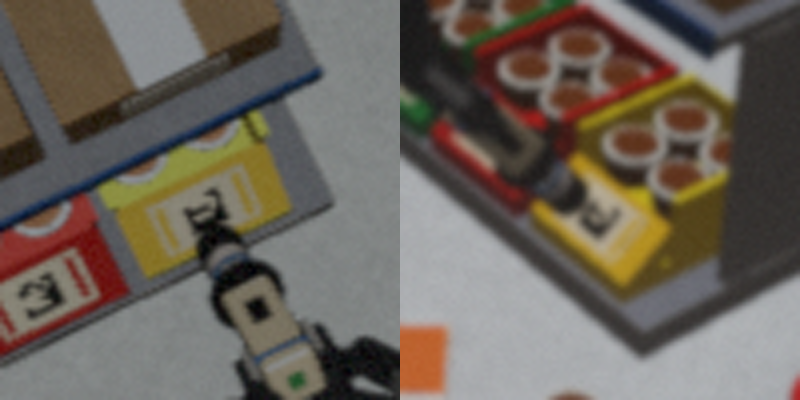

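Run:
```python
from lab import *
s=r.state(); p=r.read_camera("top");q=r.read_camera("side")
o=np.array(s["ee_pos"]);z=np.array(s["tool_rot"])[:,2]
for c,n,x0,y0 in((p,"top",215,129),(q,"side",257,175)):
    for nm,X in(("L",L),("nose",o+z*.155),("mark",o+z*.0886),("tail",o-z*.0214)):
        v=proj(c,X); print(n,nm,"crop xy",(v[1]-x0)*4+2,(v[0]-y0)*4+2)
print(atz(p,(181,266.75),.064),atz(q,(228.7,307),.064),atz(p,(179.6,264.7),.064),atz(q,(231.4,307.4),.064), tri([(p,(181,266.75)),(q,(228.7,307))]))
```

```text
top L crop xy 205.00888609970002 210.85718830492237
top nose crop xy 222.74360498925626 235.18484855147778
top mark crop xy 249.54853586269792 283.67470238539465
top tail crop xy 300.29124647483354 375.46776211520216
side L crop xy 200.0522413642152 219.87595102808973
side nose crop xy 177.97000070866648 197.09789540881025
side mark crop xy 134.5013406235155 160.1214875789616
side tail crop xy 55.09387692657924 92.57390831978819
[0.5942 0.0647 0.064 ] [0.596  0.0705 0.064 ] [0.5981 0.0701 0.064 ] [0.5939 0.0581 0.064 ] (array([0.5938, 0.0645, 0.0691]), [np.float64(0.0003572314067042923), np.float64(0.0003572314067041025)])
```

step_arm:
  steps:
    - [0.0036,0.003,0.02,0,0,0,-1]
    - [0,0,0.02,0,0,0,-1]
    - [0,0,0.018,0,0,0,-1]
    - [0,0,0,0,0,0,-1]
    - [0,0,0,0,0,0,-1]
    - [0,0,0,0,0,0,-1]

```text
clock: 8.87
ee_pos: [0.5029, 0.0223, 0.1975]
tool_rot: [[0.717, 0.409, 0.564], [0.323, -0.912, 0.252], [0.617, 0.001, -0.787]]
contact_force: [-0.9, -0.1, -2.0]
grip_width: 0.367
grasp_force: 61.9
```

```bash
cat > st.py <<'E'
from lab import *
f=[]
for i in range(4):
    s=r.state(); f.append(np.array(s["contact_force"])@F[:,2]); r.read_camera("side")
d=F.T@(np.array(s["ee_pos"])+np.array(s["tool_rot"])[:,2]*.1436-L)
print("clock",s["clock"],"Fn",np.array(f),"reader origin in label mm",d*1e3,"tilt",np.degrees(np.arccos(-np.array(s["tool_rot"])[:,2]@F[:,2])))
E
python3 st.py
```

```text
clock 9.0167 Fn [-1.0625 -1.502  -2.2318 -1.058 ] reader origin in label mm [ 2.7664 -3.9936 23.9309] tilt 0.18668595306889632
```

```bash
cat > st.py <<'E'
from lab import *
f=[];D=[]
for i in range(8):
    s=r.state(); f.append(np.array(s["contact_force"])@F[:,2]); r.read_camera("top")
    D.append(F.T@(np.array(s["ee_pos"])+np.array(s["tool_rot"])[:,2]*.1436-L)*1e3)
print("clock",s["clock"],"Fn",np.mean(f),np.std(f),"reader origin in label mm",np.mean(D,0),np.std(D,0),"tilt",np.degrees(np.arccos(-np.array(s["tool_rot"])[:,2]@F[:,2])))
E
python3 st.py
```

```text
clock 9.4167 Fn -2.1746001220487106 0.3874810855420929 reader origin in label mm [ 2.3235 -3.627  23.5319] [0.1951 0.1453 0.1729] tilt 0.10320750550356046
```

step_arm:
  steps:
    - [-0.0046,-0.0072,0.004,0,0,0,-1]
    - [0,0,0.004,0,0,0,-1]
    - [0,0,0.004,0,0,0,-1]
    - [0,0,0,0,0,0,-1]
    - [0,0,0,0,0,0,-1]

```text
clock: 9.88
ee_pos: [0.5029, 0.0269, 0.1902]
tool_rot: [[0.718, 0.41, 0.562], [0.323, -0.912, 0.253], [0.616, -0.0, -0.787]]
contact_force: [-1.4, 0.7, -2.3]
grip_width: 0.367
grasp_force: 61.8
```

```bash
python3 st.py
```

```text
clock 10.2333 Fn -2.1216289837780034 0.40636574418320565 reader origin in label mm [-0.1542  0.0939 17.2648] [0.1172 0.104  0.0997] tilt 0.11238012793843519
```

step_arm:
  steps:
    - [0,0,0.003,0,0,0,-1]
    - [0,0,0.003,0,0,0,-1]
    - [0,0,0,0,0,0,-1]
    - [0,0,0,0,0,0,-1]

```text
clock: 10.62
ee_pos: [0.5046, 0.0276, 0.1879]
tool_rot: [[0.718, 0.41, 0.562], [0.323, -0.912, 0.253], [0.616, -0.0, -0.787]]
contact_force: [0.1, 0.5, -2.8]
grip_width: 0.368
grasp_force: 61.8
```

```bash
python3 st.py
```

```text
clock 10.9667 Fn -2.20142666848095 0.4420329393350061 reader origin in label mm [-0.2351  0.1514 14.2433] [0.0857 0.0494 0.0636] tilt 0.10414697324252001
```

step_arm:
  steps:
    - [0,0,0.003,0,0,0,-1]
    - [0,0,0.002,0,0,0,-1]
    - [0,0,0,0,0,0,-1]
    - [0,0,0,0,0,0,-1]

```text
clock: 11.35
ee_pos: [0.506, 0.0282, 0.186]
tool_rot: [[0.718, 0.41, 0.562], [0.323, -0.912, 0.253], [0.616, -0.0, -0.787]]
contact_force: [0.5, -0.5, -2.4]
grip_width: 0.367
grasp_force: 61.8
```

```bash
python3 st.py
```

```text
clock 11.7 Fn -1.6268082604786624 0.35924879788609587 reader origin in label mm [-0.2105  0.1345 11.7588] [0.0557 0.0391 0.047 ] tilt 0.10321678472308064
```

step_arm:
  steps:
    - [0,0,0.002,0,0,0,-1]
    - [0,0,0.002,0,0,0,-1]
    - [0,0,0,0,0,0,-1]
    - [0,0,0,0,0,0,-1]

```text
clock: 12.08
ee_pos: [0.5073, 0.0286, 0.1848]
tool_rot: [[0.718, 0.41, 0.563], [0.323, -0.912, 0.252], [0.617, 0.0, -0.787]]
contact_force: [-1.2, -1.4, -0.4]
grip_width: 0.366
grasp_force: 62.0
```

```bash
python3 st.py
```

```text
clock 12.4333 Fn 0.14509342621459362 0.35277290538861544 reader origin in label mm [-0.02    0.0106  9.8642] [0.0111 0.0151 0.0092] tilt 0.11631083698659668
```

Contact: +2.3 N, so the nose is about 1.3 mm in. I'll go 2.7 mm further and hold.

step_arm:
  steps:
    - [0,0,0.002,0,0,0,-1]
    - [0,0,0.002,0,0,0,-1]
    - [0,0,0.0014,0,0,0,-1]
    - [0,0,0,0,0,0,-1]
    - [0,0,0,0,0,0,-1]

```text
clock: 12.9
ee_pos: [0.5088, 0.0293, 0.1826]
tool_rot: [[0.718, 0.41, 0.563], [0.323, -0.912, 0.252], [0.617, 0.0, -0.787]]
contact_force: [-1.1, -0.9, 0.2]
grip_width: 0.366
grasp_force: 62.2
```

```bash
python3 st.py
```

```text
clock 13.25 Fn 2.033849748197683 0.49174800447434264 reader origin in label mm [-0.0504  0.0309  7.1376] [0.0187 0.0137 0.0107] tilt 0.11367164911122563
```

step_arm:
  steps:
    - [0,0,0,0,0,0,-1]
    - [0,0,0,0,0,0,-1]
    - [0,0,0,0,0,0,-1]
    - [0,0,0,0,0,0,-1]
    - [0,0,0,0,0,0,-1]
    - [0,0,0,0,0,0,-1]
    - [0,0,0,0,0,0,-1]
    - [0,0,0,0,0,0,-1]
    - [0,0,0,0,0,0,-1]
    - [0,0,0,0,0,0,-1]

```text
clock: 14.13
ee_pos: [0.5088, 0.0293, 0.1825]
tool_rot: [[0.718, 0.41, 0.563], [0.323, -0.912, 0.252], [0.617, 0.0, -0.787]]
contact_force: [-1.7, -2.4, -0.7]
grip_width: 0.365
grasp_force: 62.3
```

step_arm:
  steps:
    - [0,0,0,0,0,0,-1]
    - [0,0,0,0,0,0,-1]
    - [0,0,0,0,0,0,-1]
    - [0,0,0,0,0,0,-1]
    - [0,0,0,0,0,0,-1]
    - [0,0,0,0,0,0,-1]
    - [0,0,0,0,0,0,-1]

```text
clock: 14.72
ee_pos: [0.5088, 0.0293, 0.1825]
tool_rot: [[0.718, 0.41, 0.563], [0.323, -0.912, 0.252], [0.617, 0.0, -0.787]]
contact_force: [-1.8, -1.3, 1.8]
grip_width: 0.37
grasp_force: 62.3
```

step_arm:
  steps:
    - [0,0,-0.03,0,0,0,-1]
    - [0,0,-0.06,0,0,0,-1]
    - [0,0,-0.07,0,0,0,-1]
    - [0,0,-0.07,0,0,0,-1]
    - [0,0,-0.04,0,0,0,-1]
    - [0,0,0,0,0,0,-1]

```text
clock: 15.22
ee_pos: [0.4329, -0.006, 0.293]
tool_rot: [[0.715, 0.408, 0.568], [0.324, -0.913, 0.248], [0.62, 0.007, -0.784]]
contact_force: [0.8, 0.1, -2.4]
grip_width: 0.367
grasp_force: 61.8
```

```bash
cat > home.py <<'E'
from h import *
from scipy.spatial.transform import Rotation as Ro
import sys
np.set_printoptions(precision=4,suppress=True)
s=r.state(); R=np.array(s["tool_rot"]); y=np.radians(19.9)
Rt=np.array([[np.cos(y),np.sin(y),0],[np.sin(y),-np.cos(y),0],[0,0,-1.]])
t=np.array([.4526,-.3600,float(sys.argv[1])])
print(s["clock"],s["ee_pos"],s["contact_force"],s["grasp_force"],"turn/45",np.degrees(Ro.from_matrix(R.T@Rt).as_rotvec())/45,"shift/.5",R.T@(t-s["ee_pos"])/.5,"shift in target frame",Rt.T@(t-s["ee_pos"])/.5)
E
python3 home.py .345
```

```text
15.2167 [ 0.4329 -0.006   0.293 ] [ 0.809   0.1072 -2.3774] 61.84864640235901 turn/45 [-0.0227 -0.8516  0.0923] shift/.5 [-0.1367  0.6632 -0.2349] shift in target frame [-0.2039  0.6792 -0.1041]
```

step_arm:
  steps:
    - [0,0,0,-0.0032,-0.1217,0.0132,-1]
    - [0,0,0,-0.0032,-0.1217,0.0132,-1]
    - [0,0,0,-0.0032,-0.1217,0.0132,-1]
    - [0,0,0,-0.0032,-0.1217,0.0132,-1]
    - [0,0,0,-0.0032,-0.1217,0.0132,-1]
    - [0,0,0,-0.0032,-0.1217,0.0132,-1]
    - [0,0,0,-0.0032,-0.1217,0.0132,-1]

```text
clock: 15.8
ee_pos: [0.4329, -0.0038, 0.2869]
tool_rot: [[0.939, 0.343, -0.013], [0.343, -0.939, 0.004], [-0.011, -0.008, -1.0]]
contact_force: [0.8, 0.6, -2.2]
grip_width: 0.371
grasp_force: 61.9
```

step_arm:
  steps:
    - [-0.02,0.068,-0.0104,0,0,0,-1]
    - [-0.02,0.068,-0.0104,0,0,0,-1]
    - [-0.02,0.068,-0.0104,0,0,0,-1]
    - [-0.02,0.068,-0.0104,0,0,0,-1]
    - [-0.02,0.068,-0.0104,0,0,0,-1]
    - [-0.02,0.068,-0.0104,0,0,0,-1]
    - [-0.02,0.068,-0.0104,0,0,0,-1]
    - [-0.02,0.068,-0.0104,0,0,0,-1]
    - [-0.02,0.068,-0.0104,0,0,0,-1]
    - [-0.02,0.068,-0.0104,0,0,0,-1]

```text
clock: 16.63
ee_pos: [0.456, -0.3597, 0.3361]
tool_rot: [[0.939, 0.343, -0.008], [0.343, -0.939, 0.008], [-0.005, -0.011, -1.0]]
contact_force: [0.6, 0.3, -1.7]
grip_width: 0.367
grasp_force: 62.0
```

step_arm:
  steps:
    - [0,0,0,0,0,0,-1]
    - [0,0,0,0,0,0,-1]
    - [0,0,0,0,0,0,-1]
    - [0,0,0,0,0,0,-1]

```text
clock: 16.97
ee_pos: [0.4557, -0.3572, 0.3374]
tool_rot: [[0.939, 0.343, -0.008], [0.343, -0.939, 0.007], [-0.005, -0.009, -1.0]]
contact_force: [0.2, -0.1, -2.5]
grip_width: 0.368
grasp_force: 61.9
```

```bash
python3 home.py .345
```

```text
16.9667 [ 0.4557 -0.3572  0.3374] [ 0.1537 -0.1426 -2.5081] 61.9458281993866 turn/45 [-0.0119  0.007   0.0042] shift/.5 [-0.0079  0.003  -0.0153] shift in target frame [-0.0078  0.0032 -0.0153]
```

step_arm:
  steps:
    - [-0.008,0.003,0,-0.012,0.007,0.004,-1]
    - [0,0,0.04,0,0,0,-1]
    - [0,0,0.06,0,0,0,-1]
    - [0,0,0.05,0,0,0,-1]
    - [0,0,0.01,0,0,0,-1]
    - [0,0,0,0,0,0,-1]
    - [0,0,0,0,0,0,-1]

```text
clock: 17.55
ee_pos: [0.4527, -0.3615, 0.2602]
tool_rot: [[0.941, 0.34, 0.002], [0.34, -0.941, -0.004], [0.001, 0.004, -1.0]]
contact_force: [0.2, -0.0, -1.6]
grip_width: 0.366
grasp_force: 61.8
```

```bash
python3 home.py .1766
```

```text
17.55 [ 0.4527 -0.3615  0.2602] [ 0.1593 -0.0487 -1.6474] 61.84963345527649 turn/45 [ 0.0056 -0.0012 -0.0009] shift/.5 [ 0.0007 -0.0036  0.1672] shift in target frame [ 0.0008 -0.0029  0.1672]
```

step_arm:
  steps:
    - [0.001,-0.003,0,0.005,-0.001,0,-1]
    - [0,0,0.02,0,0,0,-1]
    - [0,0,0.02,0,0,0,-1]
    - [0,0,0.02,0,0,0,-1]
    - [0,0,0,0,0,0,-1]
    - [0,0,0,0,0,0,-1]
    - [0,0,0,0,0,0,-1]

```text
clock: 18.13
ee_pos: [0.4522, -0.3601, 0.2288]
tool_rot: [[0.941, 0.339, -0.001], [0.339, -0.941, 0.001], [-0.001, -0.001, -1.0]]
contact_force: [-0.7, -1.0, -2.3]
grip_width: 0.366
grasp_force: 61.9
```

```bash
python3 home.py .1766
```

```text
18.1333 [ 0.4522 -0.3601  0.2288] [-0.7271 -1.0002 -2.3428] 61.93382978439331 turn/45 [-0.0017  0.0007 -0.0018] shift/.5 [0.0008 0.0002 0.1045] shift in target frame [0.0007 0.0001 0.1045]
```

The nose is in the socket with no resistance, so I'll keep lowering.

step_arm:
  steps:
    - [0,0,0.02,0,0,0,-1]
    - [0,0,0.02,0,0,0,-1]
    - [0,0,0.02,0,0,0,-1]
    - [0,0,0.02,0,0,0,-1]
    - [0,0,0.014,0,0,0,-1]
    - [0,0,0,0,0,0,-1]
    - [0,0,0,0,0,0,-1]
    - [0,0,0,0,0,0,-1]

```text
clock: 18.8
ee_pos: [0.4525, -0.3603, 0.1824]
tool_rot: [[0.941, 0.339, -0.0], [0.339, -0.941, 0.0], [-0.0, -0.0, -1.0]]
contact_force: [-0.9, -0.3, -2.7]
grip_width: 0.366
grasp_force: 62.1
```

```bash
python3 home.py .1766
```

```text
18.8 [ 0.4525 -0.3603  0.1824] [-0.8992 -0.264  -2.6936] 62.07655191421509 turn/45 [-0.0005  0.0002 -0.0017] shift/.5 [ 0.0004 -0.0004  0.0115] shift in target frame [ 0.0004 -0.0004  0.0115]
```

step_arm:
  steps:
    - [0,0,0.004,0,0,0,-1]
    - [0,0,0.004,0,0,0,-1]
    - [0,0,0.003,0,0,0,-1]
    - [0,0,0.001,0,0,0,-1]
    - [0,0,0,0,0,0,-1]
    - [0,0,0,0,0,0,-1]
    - [0,0,0,0,0,0,-1]

```text
clock: 19.38
ee_pos: [0.4524, -0.3602, 0.1768]
tool_rot: [[0.941, 0.339, -0.0], [0.339, -0.941, 0.0], [-0.0, -0.0, -1.0]]
contact_force: [-1.7, 1.0, 2.1]
grip_width: 0.37
grasp_force: 62.4
```

```bash
python3 home.py .1766
```

```text
19.3833 [ 0.4524 -0.3602  0.1768] [-1.7399  1.019   2.0678] 62.37318277359009 turn/45 [-0.0004  0.0002 -0.0017] shift/.5 [ 0.0005 -0.0002  0.0004] shift in target frame [ 0.0005 -0.0002  0.0004]
```

Force has gone from −2.7 to +2.1 N at the original height, so the collar is on the rim. I'll release and back straight up.

step_arm:
  steps:
    - [0,0,0,0,0,0,1]
    - [0,0,0,0,0,0,1]
    - [0,0,0,0,0,0,1]
    - [0,0,0,0,0,0,1]
    - [0,0,0,0,0,0,1]
    - [0,0,0,0,0,0,1]
    - [0,0,0,0,0,0,1]
    - [0,0,0,0,0,0,1]

```text
clock: 20.05
ee_pos: [0.4522, -0.36, 0.176]
tool_rot: [[0.941, 0.339, -0.001], [0.339, -0.941, 0.001], [-0.0, -0.001, -1.0]]
contact_force: [-0.3, -0.3, 0.2]
grip_width: 0.997
grasp_force: 0.0
```

step_arm:
  steps:
    - [0,0,-0.02,0,0,0,1]
    - [0,0,-0.05,0,0,0,1]
    - [0,0,-0.07,0,0,0,1]
    - [0,0,-0.07,0,0,0,1]
    - [0,0,-0.06,0,0,0,1]
    - [0,0,-0.03,0,0,0,1]
    - [0,0,0,0,0,0,1]
    - [0,0,0,0,0,0,1]

```text
clock: 20.72
ee_pos: [0.4526, -0.3603, 0.3274]
tool_rot: [[0.941, 0.339, 0.001], [0.339, -0.941, -0.001], [0.001, 0.001, -1.0]]
contact_force: [0.7, -0.7, -0.7]
grip_width: 0.999
grasp_force: 0.0
```

Run:
```python
from h import *
s=r.state(); q=r.read_camera("side"); w=wrist()[1]
print(s["clock"],s["ee_pos"],s["grip_width"])
for n in("reader_grip","reader_sleeve_mark"): print(n,[(x["at"],x["confidence"]) for x in r.pinpoint(q,n)[:1]],[(x["at"],x["confidence"]) for x in r.pinpoint(w,n)[:1]])
im=np.hstack([cv2.resize(q["frame"][280:400,230:350],(400,400)),cv2.resize(w["frame"][100:240,210:350],(400,400))]); cv2.imwrite("pics/end.png",im[:,:,::-1])
```

```text
20.7167 [ 0.45255125 -0.36030834  0.3274347 ] 0.9992739146375238
reader_grip [([322.1, 294.1], 0.89)] [([200.1, 276.9], 0.62)]
reader_sleeve_mark [([351.5, 293.2], 0.77)] [([179.8, 277.2], 0.93)]
```

View pics/end.png

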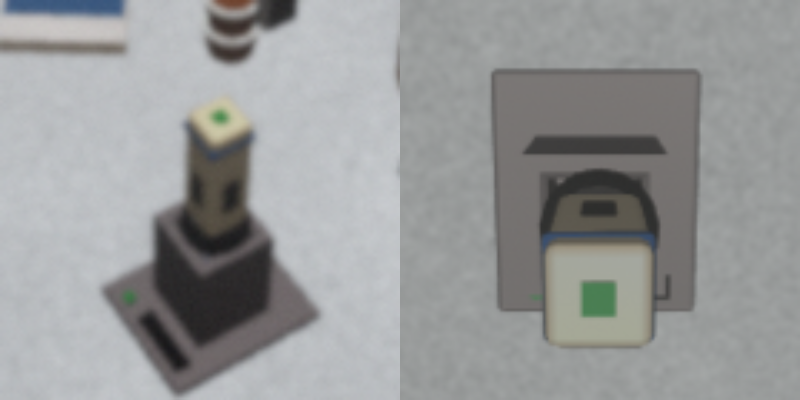

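The picture shows the reader upright in its cradle, collar on the rim and centred (tail at about (220,118) in the left half), with the gripper clear.

```bash
python3 -c "
from station import r
print(r.hand_in())"
```

```text
the job is handed in; nothing more can be done
None
```

I pressed the reader on the yellow label with its nose about 4 mm in for over a second, returned it to its cradle, released it and handed the job in at about 21 s; no verdict came back.

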